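# Draw the lot tray out and load the next box from the magazine

### The job

Put the next component box into the lot tray. First slide the tray, which stands back beside the monitor with one box already in it, about 8 cm towards the robot along the bench, without lifting it; then slide the lowest box (first in, first out) level out of the mouth of the leaning magazine, so that the boxes above stay in the magazine and drop down by one, and lay it flat on the foam in the empty half of the tray. Leave the first box in its half of the tray and the other things on the bench where they are.

Things in the scene. Friction and masses are not known exactly. Their poses are not given: they have to be found in the camera images.
- magazine: Leaning gravity magazine of sheet steel, fixed. Its x points level from the mouth into it, y across, z up. Origin on the bench, below point mouth. Four boxes lie level in it, one on another, each set back 11.7 mm from the one below; rear wall leans back 40 degrees. Side cheeks (y +-22 to 27 mm) start at x = 24 mm at the lowest box and lean back too, to 96 mm height at x = 76 mm.
- mouth (a point): Middle of the lower front edge of the lowest box as it waits, on the magazine's floor, 26 mm over the bench (axes as the magazine's). The front 11 mm of the lowest box stands free on top and at both sides. Floor plate: only 30 mm wide, 4 mm thick; under it a base plate 58 mm wide, 6 mm high. A box pulled 60 mm or more is clear of the stack; the next then slides down into its place.
- tongue_end (a point): Middle of the free front end of the floor plate, on its top, 56 mm ahead of the mouth: this delivery tongue carries a box pulled out by 60 to 75 mm, whose sides overhang it by 5 mm each.
- cross_bar (a point): Top middle of the cross bar (55 mm wide, 6 mm deep), 80 mm over the bench, 14.5 mm behind the mouth. From it an 18 mm wide keeper strip slopes down and forward to a steep toe, whose end, 2.5 to 5 mm ahead of the mouth and 6 mm above the lowest box, stops the second box after about 12 mm. Behind the bar the top box is 82 mm high, its front 35 mm behind the mouth.
- box1: The lowest box in the magazine: closed hinged component box, black base, grey lid, blank paper label, 56 mm long (x), 40 wide (y), 14 high, about 40 g. Origin: middle of its underside, at the start 28 mm behind the mouth, axes along the magazine's. A snap tab stands 1.6 mm out of the middle of its front. Hard, rather slippery plastic; pulling it out takes 1 to 4 N.
- box2: Second box from the bottom of the magazine, same kind (origin at the middle of its underside).
- box3: Third box from the bottom, same kind.
- box4: Top box of the magazine, same kind.
- lot_tray: Dark shallow tray, 85 mm (x) by 140 mm (y), rim 18 mm high, walls 2 mm, lined with flat foam 8 mm over the bench; inside 80 by 136 mm; about 0.16 kg, slides on the bench. Origin: middle of its underside. Its y axis points along the bench roughly towards the robot (world -x): near short wall at y = +70 mm, far short wall at y = -70 mm.
- far_lip (a point): Top edge of the tray's far short wall, middle of its outside face, 18 mm over the bench; a fingertip lowered behind it can draw the tray along. The bench behind is free, but the front edge of a shelf hangs over it 0.39 m up at world x = 0.64 m, and a drawer cabinet 0.22 m high (world x from 0.51, y from 0.34 m) stands to the left.
- empty_half (a point): Point on the foam (8 mm over the tray's underside) at the middle of the empty far half of the tray, where a box fits with its 40 mm width along the tray's y; free foam from 45 mm beyond it to 45 mm before it along y, +-40 mm across.
- first_box: The box that already lies in the near half of the tray, same kind, its 40 mm width along the tray's y axis, centre about 45 mm from the tray's centre.
- solder_spool: Bystander: solder spool, 56 mm across, 45 mm high. Origin: middle of its underside.
- coupon: Bystander: green test board on four posts, 42 x 60 x 11 mm. Origin: middle of its underside.
There are look-alikes about, which are no part of the job. What is shaped like the box1 but orange is not meant.

How it is judged:
On the way, in this order (a step that is already met when the one before it is completed fails the run):
1. the tray has been slid out towards the robot by 60 to 125 mm and stands still (distance of lot_tray from where it was at the start of the episode between 0.06 and 0.125 m and world x of lot_tray below 0.418 m and linear speed of lot_tray below 0.02 m/s), for 0.2 s.
2. the lowest box has been slid level out of the magazine's mouth, clear of the stack (x of box1 in the frame of magazine below -0.029 m and z of box1 in the frame of magazine between 0.015 and 0.08 m and angle between box1's own z axis and vertical below 0.35 rad), for 0.1 s.
At the end, for the whole second after the job is handed in: Tray flat on the bench, 60 to 125 mm from its start, its centre at x < 0.418 m; box1 flat on the foam in its far half (within 4 mm, 0.08 rad), the first box flat in its near half; the other three boxes in the magazine, box2 level on its floor; all at rest and released (all of step 1 and angle between lot_tray's own z axis and vertical below 0.05 rad and x of box1 in the frame of lot_tray between -0.024 and 0.024 m and y of box1 in the frame of lot_tray between -0.055 and 0.012 m and z of box1 in the frame of lot_tray between 0.003 and 0.0125 m and angle between each of box1, first_box's own z axis and vertical below 0.08 rad and linear speed of each of box1, first_box below 0.02 m/s and x of first_box in the frame of lot_tray between -0.024 and 0.024 m and y of first_box in the frame of lot_tray between 0.02 and 0.055 m and z of first_box in the frame of lot_tray between 0.003 and 0.0125 m and x of box2 in the frame of magazine between 0.012 and 0.05 m and z of box2 in the frame of magazine between 0.02 and 0.032 m and y of box2 in the frame of magazine between -0.006 and 0.006 m and angle between box2's own z axis and vertical below 0.12 rad and x of box3 in the frame of magazine between 0.02 and 0.07 m and z of box3 in the frame of magazine between 0.033 and 0.052 m and y of box3 in the frame of magazine between -0.006 and 0.006 m and x of box4 in the frame of magazine between 0.025 and 0.085 m and z of box4 in the frame of magazine between 0.047 and 0.07 m and y of box4 in the frame of magazine between -0.006 and 0.006 m); the robot touches nothing.
It fails at once if the tray is lifted (over 12 mm) or tipped (over 0.15 rad) (height (world z) of lot_tray above 0.012 m or angle between lot_tray's own z axis and vertical above 0.15 rad).
It fails at once if one of the upper boxes comes out of the magazine (x of any of box2, box3, box4 in the frame of magazine below -0.005 m or z of box4 in the frame of magazine above 0.085 m).
It fails at once if a bystander is displaced by more than 30 mm (distance of any of solder_spool, coupon from where it was at the start of the episode above 0.03 m).
It also fails if it takes over 58 s, if anything falls off the work surface, if the arm or the gripper's body presses on something with over 40 N, if the wrist force passes 120 N, or if a joint passes its speed limit or range.

### The arm

A 7-joint arm with a two-finger parallel gripper is mounted at the origin on the work surface; the furniture and walls round the work are solid. World frame = base frame: x ahead of the robot, y to its left, z up, the work surface at z = 0. Lengths are in m, angles in rad, forces in N, time in s.
With the tool pointing down it reaches from about 0.4 to 0.875 m from the base axis. Payload 4.4 kg.
Tool frame: the origin (TCP) lies midway between the tips of the shut fingers; the grasp point (between the pads) lies 19 mm behind it (bot.hold_point_z is the distance from the TCP to the grasp point, in m); z points along the fingers, y is the line along which they close (so a half turn about z gives the same grasp; the last joint's range is limited). The gripper opens to 85 mm and grips with 20 to 120 N. Pads are 22 mm wide; open, the fingers measure 114 mm over their backs; the gripper's body (76 mm by 85 mm) begins 54 mm behind the grasp point. The pads swing forward as they close: fully open they stand 13 mm farther back than shut.
Start: joints at [1.084, 0.628, 0.038, 1.517, -0.027, 0.996, -0.02], TCP at [0.266, -0.593, 0.231] pointing down, gripper open.
Joint ranges: [-3.06, 3.06], [-0.37, 2.12], [-1.25, 1.32], [0.18, 2.47], [-1.1, 4.24], [0.23, 1.98], [-2.94, 2.94]. Speed limits (rad/s): [2.57, 2.57, 3.14, 3.14, 3.14, 3.14, 3.14].

### API

Orientations are given as a 3x3 rotation matrix whose columns are the frame's x, y, z axes.
In Python, from bench import bot gives the robot as it stands.
- The arm moves only by the tool jog_arm, never from a script. Its argument "deltas" is a list of rows, each a list of 6 numbers: the shift along the tool's x, y, z in mm, then the turn, a rotation vector about the tool's x, y, z in degrees. In form: [[tx, ty, tz, ax, ay, az], ...]. A call has 1 to 10 rows; each row is the pose to reach, as a shift and turn from the pose commanded when the call began, along the tool's axes at that moment; what a row does not reach only later rows make up. A row lasts 1/10 s, in which the tool goes at most 50 mm and 8.59 degrees, less where a joint would pass 70% of its speed; a pose out of reach is approached as far as the arm can. A call with a gripper value outside its range is refused whole. "gripper" is the opening in per cent of the stroke, from 0 (shut) to 100 (fully open), set as the call begins (left out, the last holds). The fingers move at their own pace and stop on an object; the grip force is fixed at half the most. Time passes only in rows, so rows that repeat a pose let the fingers close. It gives the time, the measured TCP pose, the force, the opening and the grip force at its end, in the units of the state.
- bot.observe(): the state, without advancing time (a new reading comes with each control period).
- bot.grab_frame(name): name is "scene" or "top"; returns a dict with "pixels" (480x640x3 uint8, red, green, blue), "camera_matrix" (3x3 intrinsics, pixels), "extrinsics" (4x4, takes a point from camera to world coordinates). Camera axes: x right, y down, z forward; pixel columns grow to the right and rows downward; lengths in m; the calibration is good to about 2 mm. A picture is of the moment at which its call begins. There is no depth.
- bot.close_job(): hands the job in; it is judged then, once.
The state is a dict: "time": time; "qpos": joint angles; "dq": joint speeds; "joint_efforts": joint torques, N m; "tcp_pos": TCP position; "orientation": TCP orientation; "wrist_force": force on the tool from outside, world axes, zero at the start; "wrist_torque": the same for the moment, N m; "opening": finger opening in m; "finger_force": force on a finger pad.
Only numpy, scipy, OpenCV 4.12 (cv2) and the standard library are available. Lean on these libraries where they do the work, as an engineer would, in place of code of your own. Each camera call takes 0.05 s, during which the arm holds its last target. There are 200 camera calls.

## Working session

There is one attempt and no reset: what is moved stays moved. The work goes in short steps, Python scripts to look and compute and a tool call to move; the robot and the scene stay as the last step left them, time stands still between calls to the robot, and variables do not carry over. Pictures are saved under pics/ and viewed, at most 10 in all, crops included, and the job is handed in when it is done.

Besides the shell and the picture viewer there is one more tool, called after "Emit:" as a command line: name --pt "numbers of a row" for each row, then --argument value for the rest. jog_arm: Moves the arm, as the interface text tells. Its arguments: {"type":"object","properties":{"deltas":{"type":"array","items":{"type":"array","items":{"type":"number"}}},"gripper":{"type":"number"}},"required":["deltas"]}

```bash
ls; mkdir -p pics; python3 - <<'E'
from bench import bot
import cv2,pickle
o=bot.observe();print(o['time'],o['tcp_pos'],o['orientation'].round(3) if hasattr(o['orientation'],'round') else o['orientation'],bot.hold_point_z)
for n in('scene','top'):
    f=bot.grab_frame(n);pickle.dump(f,open(n+'.pkl','wb'))
    cv2.imwrite(f'pics/{n}0.png',f['pixels'][:,:,::-1]);print(f['camera_matrix'],f['extrinsics'])
E
```

```text
pics
0.0 [ 0.26525967 -0.59271253  0.23037487] [[ 0.913  0.408 -0.001]
 [ 0.408 -0.913  0.002]
 [-0.    -0.002 -1.   ]] 0.0187
[[583.66861147   0.         316.0695491 ]
 [  0.         583.66861147 244.76157013]
 [  0.           0.           1.        ]] [[-0.50918672 -0.42653583  0.74752664 -0.24699328]
 [-0.86063193  0.24583567 -0.44595685  0.73111137]
 [ 0.00644786 -0.87042059 -0.49226661  0.51476926]
 [ 0.          0.          0.          1.        ]]
[[491.59677164   0.         316.38647544]
 [  0.         491.59677164 238.18220828]
 [  0.           0.           1.        ]] [[ 0.00267111 -0.99474234  0.10237456  0.29563125]
 [-0.99998984 -0.00228543  0.00388448  0.36463119]
 [-0.00363008 -0.1023839  -0.99473834  0.90643959]
 [ 0.          0.          0.          1.        ]]
```

View pics/scene0.png

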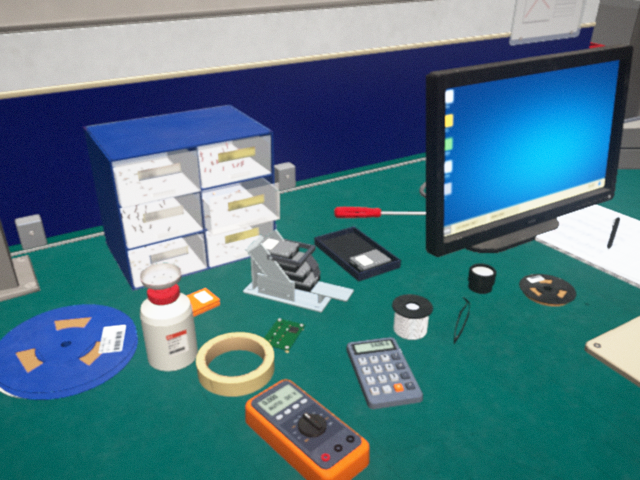

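View pics/top0.png

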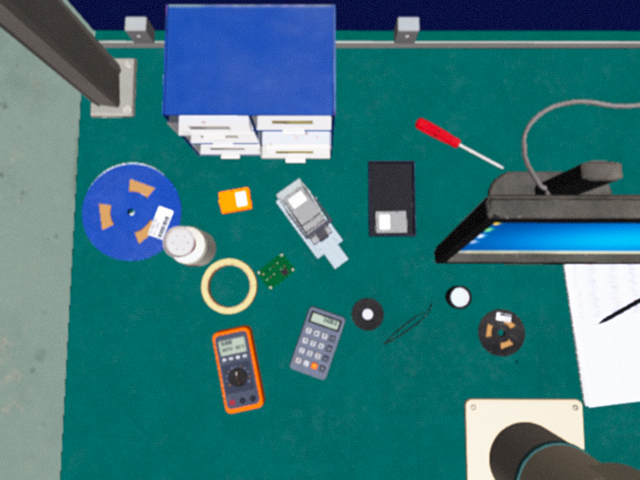

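The top view shows the tray at (391,199) with its first box at (391,221) and its empty half at (391,183). The magazine is at (312,222), with its tongue end at (340,260). Candidates for box1:
- the lowest box in the magazine, top about (322,238) and scene about (305,280)
- the upper boxes in the magazine, top (300,200)
- first_box, top (391,221)
- the orange box, top (235,200)

I choose the lowest box in the magazine and will check it in a close crop.

```bash
cat > h.py <<'E'
import numpy as np,cv2,pickle
def load(n): return pickle.load(open(n+'.pkl','rb'))
def cast(f,uv,z):
    uv=np.atleast_2d(np.array(uv,float));K=f['camera_matrix'];E=f['extrinsics']
    d=(np.linalg.inv(K)@np.c_[uv,np.ones(len(uv))].T).T@E[:3,:3].T
    o=E[:3,3];return o+d*((z-o[2])/d[:,2])[:,None]
def proj(f,P):
    P=np.atleast_2d(P);E=f['extrinsics'];c=(P-E[:3,3])@E[:3,:3];q=c@f['camera_matrix'].T
    return q[:,:2]/q[:,2:]
def crop(f,x,y,w,h,s): return cv2.resize(f['pixels'][y:y+h,x:x+w,::-1],None,fx=s,fy=s,interpolation=cv2.INTER_CUBIC)
E
python3 - <<'E'
from h import *
t=load('top');s=load('scene')
a=crop(t,265,165,100,110,5);b=crop(s,240,225,120,90,3.0)
cv2.imwrite('pics/mag.png',crop(t,270,170,90,110,5.4));cv2.imwrite('pics/mags.png',crop(s,240,225,120,90,6.6))
hsv=cv2.cvtColor(t['pixels'],cv2.COLOR_RGB2HSV)
m=((hsv[...,2]<70)&~((hsv[...,0]>60)&(hsv[...,0]<100)&(hsv[...,1]>150))).astype(np.uint8)
m[:150]=0;m[250:]=0;m[:,:360]=0;m[:,425:]=0
c=max(cv2.findContours(m,0,2)[0],key=cv2.contourArea)
r=cv2.minAreaRect(c);print(r)
P=cast(t,cv2.boxPoints(r),.018);print(P.round(4),np.linalg.norm(np.diff(P,axis=0),axis=1),P.mean(0))
E
```

```text
((391.2269592285156, 198.25033569335938), (73.17594909667969, 45.579219818115234), 89.11859893798828)
[[0.5286 0.2734 0.018 ]
 [0.5301 0.1894 0.018 ]
 [0.3942 0.1897 0.018 ]
 [0.3928 0.2725 0.018 ]] [0.0840831  0.13582661 0.08279455] [0.46141073 0.23126088 0.018     ]
```

View pics/mag.png

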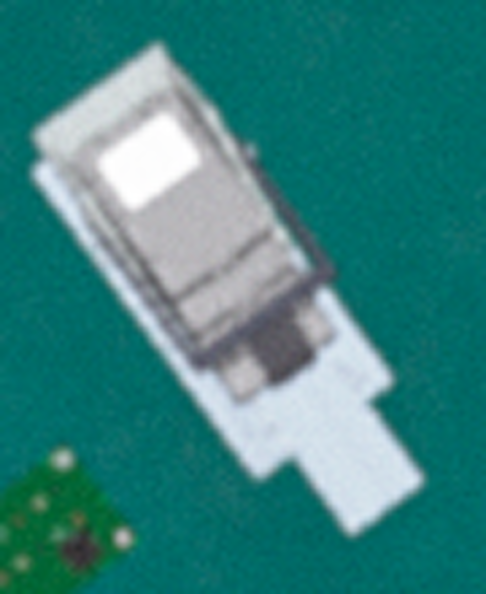

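View pics/mags.png

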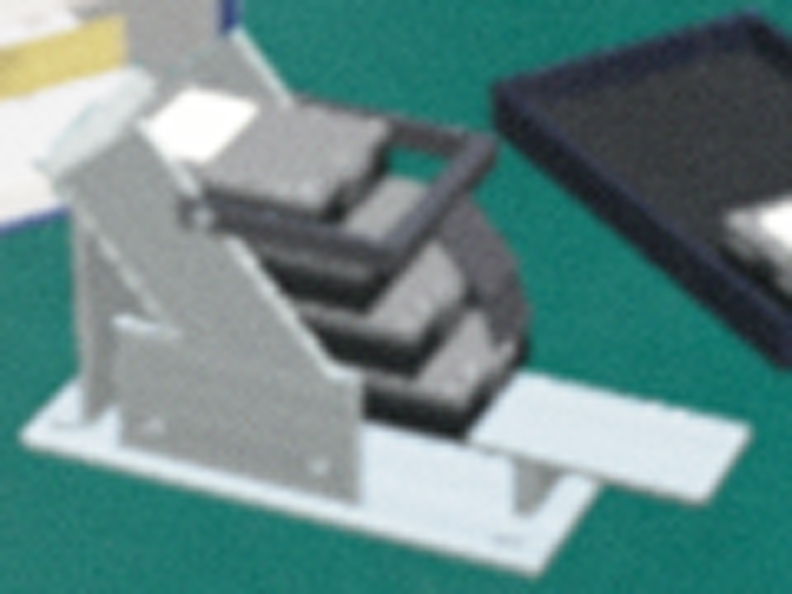

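The crops confirm it: four boxes, with the lowest box's front on the floor under the keeper toe, at about scene (310,291) and top (321,237). In the top view the tongue end runs (348,259) to (335,269).

```bash
python3 - <<'E'
from h import *
t=load('top');s=load('scene')
ft=lambda L:np.array(L,float)/5.4+[269.6,169.6]
fs=lambda L:np.array(L,float)/6.6+[239.6,224.6]
te=cast(t,ft([[425,482],[352,537]]),.026);print('tongue top',te.round(4),te.mean(0))
te2=cast(s,fs([[750,432],[708,502]]),.026);print('tongue scene',te2.round(4),te2.mean(0))
b=cast(t,ft([[395,385],[262,478],[33,168]]),.006);print('base',b.round(4))
def ang(v): return np.degrees(np.arctan2(v[1],v[0]))
print('yaw from tongue',ang(np.array([-1,1,1])[:1]*0+0) if 0 else ang(te[1]-te[0])-90,ang(te2[1]-te2[0])-90,'base front',ang(b[1]-b[0])-90,'side',ang(b[2]-b[1]))
m=cast(s,fs([[465,437]]),.026);print('box1 front left lower',m)
c=cast(t,ft([[332,275],[195,365]]),.080);print('bar',c,c.mean(0),ang(c[1]-c[0])-90)
# line fit of tongue/base edges in white mask
E
```

```text
tongue top [[0.3491 0.3108 0.026 ]
 [0.3308 0.335  0.026 ]] [0.33997231 0.32288872 0.026     ]
tongue scene [[0.3489 0.3102 0.026 ]
 [0.3306 0.3336 0.026 ]] [0.33973578 0.32194213 0.026     ]
base [[0.3834 0.3196 0.006 ]
 [0.3516 0.3649 0.006 ]
 [0.4581 0.4438 0.006 ]]
yaw from tongue 37.03505996549151 38.07625380692275 base front 35.13054151881278 side 36.55836580688061
box1 front left lower [[0.37952955 0.36720422 0.026     ]]
bar [[0.41084753 0.34301442 0.08      ]
 [0.38232549 0.38590983 0.08      ]] [0.39658651 0.36446212 0.08      ] 33.62075320124015
```

```bash
python3 - <<'E'
from h import *
t=load('top');s=load('scene')
def tri(a,b):
    M=[]
    for f,p in((t,a),(s,b)):
        o=f['extrinsics'][:3,3];d=cast(f,p,0)[0]-o;d/=np.linalg.norm(d);M.append((o,d))
    A=np.c_[M[0][1],-M[1][1]];l=np.linalg.lstsq(A,M[1][0]-M[0][0],rcond=None)[0]
    p,q=M[0][0]+l[0]*M[0][1],M[1][0]+l[1]*M[1][1];return (p+q)/2,np.linalg.norm(p-q)
print('mon bottom L',tri([437,262],[437,250]));print('mon top L',tri([490,195],[428,75]))
print('mon bottom R at z .05',cast(s,[[610,200]],.05))
print('spool',cast(s,[[411,335]],0))
# tray corners in scene, rim top
print(cast(s,[[316,236],[349,228.5],[399,265],[363,276]],.018).round(3))
# refined tray: raw contour extents
hsv=cv2.cvtColor(t['pixels'],cv2.COLOR_RGB2HSV)
g=t['pixels'][200,360:425].tolist();print(g[4:12],g[50:58])
print(t['pixels'][155:167,380].tolist());print(t['pixels'][228:242,380].tolist())
E
```

```text
mon bottom L (array([0.34177612, 0.158381  , 0.05494109]), np.float64(0.0016774807876141571))
mon top L (array([0.40954047, 0.15376424, 0.31304139]), np.float64(0.0024608411596510793))
mon bottom R at z .05 [[ 0.32954587 -0.25751338  0.05      ]]
spool [[0.24554597 0.28039197 0.        ]]
[[0.535 0.265 0.018]
 [0.529 0.199 0.018]
 [0.382 0.198 0.018]
 [0.384 0.268 0.018]]
[[0, 106, 105], [0, 110, 102], [0, 108, 103], [4, 99, 96], [24, 66, 78], [38, 51, 63], [48, 49, 62], [51, 49, 58]] [[49, 52, 54], [48, 48, 51], [36, 40, 47], [32, 32, 45], [35, 58, 70], [21, 84, 88], [0, 96, 97], [3, 109, 106]]
[[1, 105, 102], [0, 103, 100], [0, 105, 101], [0, 108, 106], [3, 100, 103], [38, 96, 102], [39, 57, 73], [38, 42, 54], [36, 38, 49], [44, 43, 51], [50, 49, 52], [41, 46, 51]]
[[245, 246, 246], [221, 222, 222], [190, 189, 190], [181, 182, 186], [153, 152, 153], [98, 97, 101], [52, 48, 65], [42, 54, 68], [23, 72, 76], [0, 100, 94], [0, 103, 101], [0, 110, 103], [0, 109, 108], [0, 103, 96]]
```

```bash
cat > g.py <<'E'
# usage: g.py x y z ang [x y z ang ...] (m, deg of tool x in world; tool down) -> rows in tool axes
import sys;from bench import bot;import numpy as np;from scipy.spatial.transform import Rotation as R
o=bot.observe();p=np.array(o['tcp_pos']);M=np.array(o['orientation'])
print('t',round(o['time'],2),'tcp',p.round(4),'ang',np.degrees(np.arctan2(M[1,0],M[0,0])).round(2),'F',np.round(o['wrist_force'],1),'open',round(o['opening'],4),'q',np.round(o['qpos'],2))
a=list(map(float,sys.argv[1:]))
for i in range(0,len(a),4):
    x,y,z,g=a[i:i+4];c,s=np.cos(np.radians(g)),np.sin(np.radians(g))
    T=np.array([[c,s,0],[s,-c,0],[0,0,-1]])
    print(np.r_[M.T@(np.array([x,y,z])-p)*1000,R.from_matrix(M.T@T).as_rotvec(degrees=True)].round(1).tolist())
E
python3 g.py .33 -.2 .40 105
```

```text
t 0.1 tcp [ 0.2653 -0.5928  0.2305] ang 24.11 F [ 0.3 -0.5 -0.4] open 0.0854 q [ 1.08  0.63  0.04  1.52 -0.03  1.   -0.02]
[219.5, -332.4, -168.9, -0.1, -0.1, -80.9]
```

Emit:
jog_arm --pt "219.5 -332.4 -169 0 0 -81" --pt "219.5 -332.4 -169 0 0 -81" --pt "219.5 -332.4 -169 0 0 -81" --pt "219.5 -332.4 -169 0 0 -81" --pt "219.5 -332.4 -169 0 0 -81" --pt "219.5 -332.4 -169 0 0 -81" --pt "219.5 -332.4 -169 0 0 -81" --pt "219.5 -332.4 -169 0 0 -81" --pt "219.5 -332.4 -169 0 0 -81" --pt "219.5 -332.4 -169 0 0 -81" --gripper 25

```text
time: 1.1
tcp_pos: [0.3316, -0.1962, 0.4022]
orientation: [[-0.272, 0.962, 0.003], [0.962, 0.272, -0.001], [-0.002, 0.003, -1.0]]
wrist_force: [0.3, -1.3, -1.0]
opening: 0.0214
finger_force: 0.0
```

```bash
python3 g.py .465 .2725 .36 180 .465 .2725 .2 180
```

```text
t 1.1 tcp [ 0.3316 -0.1962  0.4022] ang 105.78 F [ 0.3 -1.3 -1. ] open 0.0214 q [ 0.83  0.06 -0.39  1.89  0.03  1.19  0.7 ]
[414.9, 255.7, 42.0, 0.1, 0.2, -74.2]
[415.2, 255.2, 202.0, 0.1, 0.2, -74.2]
```

Emit:
jog_arm --pt "415 255.5 42 0 0 -74" --pt "415 255.5 42 0 0 -74" --pt "415 255.5 42 0 0 -74" --pt "415 255.5 42 0 0 -74" --pt "415 255.5 42 0 0 -74" --pt "415 255.5 42 0 0 -74" --pt "415 255.5 42 0 0 -74" --pt "415 255.5 42 0 0 -74" --pt "415 255.5 42 0 0 -74" --pt "415 255.5 42 0 0 -74"

```text
time: 2.1
tcp_pos: [0.4687, 0.2697, 0.3574]
orientation: [[-1.0, 0.012, -0.001], [0.012, 1.0, 0.001], [0.001, 0.001, -1.0]]
wrist_force: [0.3, -0.5, 0.1]
opening: 0.0215
finger_force: 0.0
```

```bash
python3 g.py .465 .2725 .06 180
```

```text
t 2.1 tcp [0.4687 0.2697 0.3574] ang 179.3 F [ 0.3 -0.5  0.1] open 0.0215 q [-0.01  0.45 -0.85  1.62  0.35  1.23  0.63]
[3.3, 2.5, 297.4, 0.0, -0.1, -0.7]
```

Emit:
jog_arm --pt "3.3 2.5 150 0 0 -0.7" --pt "3.3 2.5 297 0 0 -0.7" --pt "3.3 2.5 297 0 0 -0.7" --pt "3.3 2.5 297 0 0 -0.7" --pt "3.3 2.5 297 0 0 -0.7" --pt "3.3 2.5 297 0 0 -0.7" --pt "3.3 2.5 297 0 0 -0.7" --pt "3.3 2.5 297 0 0 -0.7" --pt "3.3 2.5 297 0 0 -0.7" --pt "3.3 2.5 297 0 0 -0.7"

```text
time: 3.1
tcp_pos: [0.467, 0.2706, 0.0639]
orientation: [[-1.0, 0.004, 0.004], [0.004, 1.0, 0.002], [-0.004, 0.002, -1.0]]
wrist_force: [-0.5, -0.2, -0.4]
opening: 0.021
finger_force: 0.0
```

```bash
python3 g.py .465 .2725 .0115 180; python3 - <<'E'
from h import *;from bench import bot
f=bot.grab_frame('scene');g=bot.grab_frame('top')
cv2.imwrite('pics/c1.png',np.hstack([crop(f,240,150,200,180,2.2)[:396],crop(g,330,120,110,130,3.05)[:396]])[:,:800])
E
```

```text
t 3.1 tcp [0.467  0.2706 0.0639] ang 179.78 F [-0.5 -0.2 -0.4] open 0.021 q [-0.21  0.79 -0.58  1.95  0.74  0.62  0.29]
[2.2, 1.8, 52.4, 0.1, 0.2, -0.2]
```

View pics/c1.png

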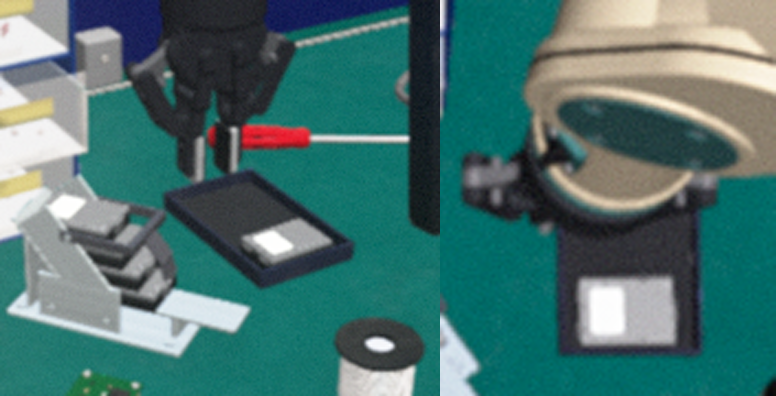

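The gripper hangs over the tray's left wall with one finger to each side (scene crop 190,165 and 228,160). The first box is clear of both.

Emit:
jog_arm --pt "2 1.8 25 0 0.2 -0.2" --pt "2 1.8 45 0 0.2 -0.2" --pt "2 1.8 52 0 0.2 -0.2" --pt "2 1.8 52 0 0.2 -0.2" --pt "2 1.8 52 0 0.2 -0.2" --pt "2 1.8 52 0 0.2 -0.2"

```text
time: 3.8
tcp_pos: [0.464, 0.2719, 0.0104]
orientation: [[-1.0, -0.0, -0.002], [-0.0, 1.0, 0.001], [0.002, 0.001, -1.0]]
wrist_force: [-0.6, -0.6, 0.8]
opening: 0.0211
finger_force: 0.0
```

Emit:
jog_arm --pt "0 0 0 0 0 0" --pt "0 0 0 0 0 0" --pt "0 0 0 0 0 0" --pt "0 0 0 0 0 0" --pt "0 0 0 0 0 0" --gripper 0

```text
time: 4.3
tcp_pos: [0.4638, 0.2715, 0.0101]
orientation: [[-1.0, -0.0, -0.002], [-0.0, 1.0, 0.0], [0.002, 0.0, -1.0]]
wrist_force: [-0.4, -0.9, 7.0]
opening: 0.0011
finger_force: 42.4
```

Emit:
jog_arm --pt "6 0 0 0 0 0" --pt "15 0 0 0 0 0" --pt "25 0 0 0 0 0" --pt "35 0 0 0 0 0" --pt "45 0 0 0 0 0" --pt "55 0 0 0 0 0" --pt "65 0 0 0 0 0" --pt "74 0 0 0 0 0" --pt "80 0 0 0 0 0" --pt "82 0 0 0 0 0"

```text
time: 5.3
tcp_pos: [0.3809, 0.2717, 0.0101]
orientation: [[-1.0, -0.001, -0.003], [-0.001, 1.0, 0.0], [0.003, 0.0, -1.0]]
wrist_force: [2.7, -1.1, 4.8]
opening: 0.0009
finger_force: 42.5
```

Emit:
jog_arm --pt "0 0 0 0 0 0" --pt "0 0 0 0 0 0" --pt "0 0 0 0 0 0" --pt "0 0 0 0 0 0" --gripper 25

```text
time: 5.7
tcp_pos: [0.381, 0.2711, 0.0094]
orientation: [[-1.0, 0.0, -0.004], [0.0, 1.0, -0.0], [0.004, -0.0, -1.0]]
wrist_force: [0.3, -0.4, -0.8]
opening: 0.0214
finger_force: 0.0
```

Emit:
jog_arm --pt "0 0 -10 0 0 0" --pt "0 0 -40 0 0 0" --pt "0 0 -80 0 0 0" --pt "0 0 -110 0 0 0" --pt "0 0 -110 0 0 0"

```text
time: 6.2
tcp_pos: [0.3834, 0.2729, 0.1234]
orientation: [[-1.0, 0.0, 0.002], [0.0, 1.0, 0.004], [-0.002, 0.004, -1.0]]
wrist_force: [0.6, 0.5, 0.2]
opening: 0.0212
finger_force: 0.0
```

```bash
python3 - <<'E'
# pre-grasp: tool x along -mag x (216.5 deg)
import numpy as np
c,s=np.cos(np.radians(36.5)),np.sin(np.radians(36.5))
for d in(-.01,-.003): print((.385+d*c).round(4),(.3558+d*s).round(4))
E
python3 g.py .377 .350 .16 216.5
```

```text
0.377 0.3499
0.3826 0.354
t 6.2 tcp [0.3834 0.2729 0.1234] ang 179.97 F [0.6 0.5 0.2] open 0.0212 q [-0.23  0.63 -0.65  2.1   0.66  0.62  0.22]
[6.4, 77.2, -36.3, 0.2, 0.2, -36.5]
```

```bash
python3 - <<'E'
from h import *
t=load('top')
hsv=cv2.cvtColor(t['pixels'],cv2.COLOR_RGB2HSV)
green=((hsv[...,0]>70)&(hsv[...,0]<100)&(hsv[...,1]>110)).astype(np.uint8)
m=1-green
# tongue/base edges: subpixel along 'saturation' = 130 crossing
S=cv2.GaussianBlur(hsv[...,1].astype(np.float32),(3,3),0)
c0=np.array([.340,.3225]);yaw=36.5
def edge(P0,nrm,z,r=.008,lev=120):
    q=np.array([proj(t,[*(P0+nrm*k),z])[0] for k in np.linspace(-r,r,81)],np.float32)
    v=cv2.remap(S,q[None,:,0].copy(),q[None,:,1].copy(),cv2.INTER_LINEAR)[0]
    i=np.where((v[:-1]<lev)&(v[1:]>=lev))[0]
    return P0+nrm*np.linspace(-r,r,81)[i[0]] if len(i) else None
c,s=np.cos(np.radians(yaw)),np.sin(np.radians(yaw));X=np.array([c,s]);Y=np.array([-s,c])
def line(pts,n):
    p=np.array([k for k in pts if k is not None]);d=cv2.fitLine(p.astype(np.float32),cv2.DIST_HUBER,0,1e-4,1e-4).ravel()
    a=np.degrees(np.arctan2(d[1],d[0]))%180;print(n,len(p),'ang',round(a,2),'mean mag xy rel tongue_end mm',((p.mean(0)-c0)@np.c_[X,Y]*1000).round(2))
ks=np.linspace(.003,.018,12)
line([edge(c0+X*k+Y*.015,Y,.026) for k in ks],'tongue +y')
line([edge(c0+X*k-Y*.015,-Y,.026) for k in ks],'tongue -y')
line([edge(c0+Y*k,-X,.026) for k in np.linspace(-.012,.012,12)],'tongue end')
line([edge(c0+X*k+Y*.029,Y,.006) for k in np.linspace(.035,.14,30)],'base +y')
line([edge(c0+X*k-Y*.029,-Y,.006) for k in np.linspace(.035,.06,12)],'base -y')
E
python3 - <<'E'
import sys;sys.path.insert(0,'.')
from h import *;from bench import bot
g=bot.grab_frame('top');pickle.dump(g,open('top2.pkl','wb'))
E
```

```text
tongue +y 12 ang 36.23 mean mag xy rel tongue_end mm [10.5  16.45]
tongue -y 12 ang 35.16 mean mag xy rel tongue_end mm [ 10.5 -16.1]
tongue end 12 ang 126.58 mean mag xy rel tongue_end mm [-0.18  0.  ]
base +y 30 ang 36.22 mean mag xy rel tongue_end mm [87.5  30.16]
base -y 12 ang 35.93 mean mag xy rel tongue_end mm [ 47.5  -30.13]
```

Emit:
jog_arm --pt "6.4 77 -36 0.2 0.2 -36.2" --pt "6.4 77 -36 0.2 0.2 -36.2" --pt "6.4 77 -36 0.2 0.2 -36.2" --pt "6.4 77 -36 0.2 0.2 -36.2" --pt "6.4 77 -36 0.2 0.2 -36.2" --pt "6.4 77 -36 0.2 0.2 -36.2" --pt "6.4 77 -36 0.2 0.2 -36.2" --pt "6.4 77 -36 0.2 0.2 -36.2" --gripper 72

```text
time: 7.05
tcp_pos: [0.3754, 0.3481, 0.1555]
orientation: [[-0.808, -0.589, -0.006], [-0.589, 0.808, -0.005], [0.007, -0.001, -1.0]]
wrist_force: [0.0, -0.1, 0.4]
opening: 0.0612
finger_force: 0.0
```

```bash
python3 g.py .3771 .3497 .060 216.2 .3771 .3497 .0275 216.2; python3 - <<'E'
from h import *;from bench import bot
f=bot.grab_frame('scene')
cv2.imwrite('pics/c2.png',crop(f,220,130,200,180,3.3))
E
```

```text
t 7.05 tcp [0.3754 0.3481 0.1555] ang -143.89 F [ 0.  -0.1  0.4] open 0.0612 q [-0.24  0.69 -0.87  1.95  0.7   0.85  0.7 ]
[-3.0, 0.4, 95.5, -0.0, -0.4, -0.1]
[-3.3, 0.4, 128.0, -0.0, -0.4, -0.1]
```

Emit:
jog_arm --pt "-2 0.4 40 0 0 0" --pt "-2 0.4 80 0 0 0" --pt "-2 0.4 97 0 0 0" --pt "-2 0.4 97 0 0 0" --pt "-2 0.4 97 0 0 0" --pt "-2 0.4 97 0 0 0" --pt "-2 0.4 97 0 0 0"

```text
time: 7.8
tcp_pos: [0.377, 0.3501, 0.0599]
orientation: [[-0.807, -0.59, -0.004], [-0.59, 0.807, -0.003], [0.005, 0.0, -1.0]]
wrist_force: [-0.0, -0.1, -0.5]
opening: 0.0616
finger_force: 0.0
```

```bash
python3 g.py .3771 .3497 .0275 216.2; python3 - <<'E'
from h import *;from bench import bot
f=bot.grab_frame('scene')
cv2.imwrite('pics/c2.png',crop(f,220,150,170,180,3.3))
E
```

```text
t 7.8 tcp [0.377  0.3501 0.0599] ang -143.81 F [-0.  -0.1 -0.5] open 0.0616 q [-0.34  0.82 -0.72  2.01  0.89  0.67  0.54]
[-0.0, -0.4, 32.4, 0.0, -0.3, -0.0]
```

View pics/c2.png

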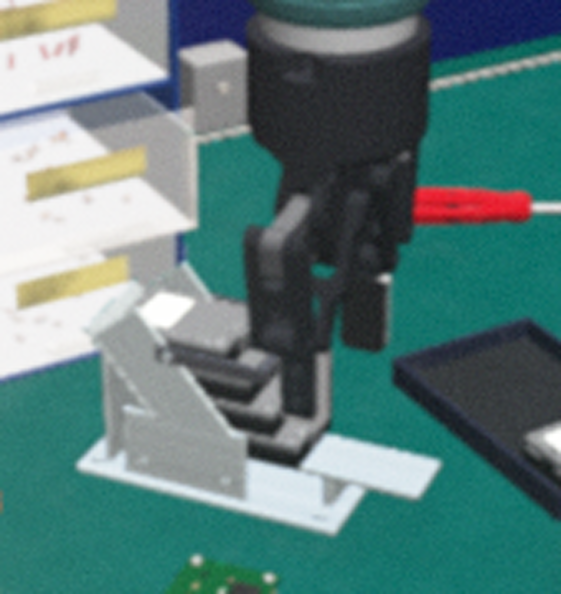

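The fingers straddle the lowest box's front without touching the bar or the keeper. I'll lower first, then go in.

Emit:
jog_arm --pt "0 -0.4 18 0 0 0" --pt "0 -0.4 30 0 0 0" --pt "0 -0.4 33.5 0 -0.3 0" --pt "-4 -0.4 33.5 0 -0.3 0" --pt "-7.5 -0.4 33.5 0 -0.3 0" --pt "-7.5 -0.4 33.5 0 -0.3 0" --pt "-7.5 -0.4 33.5 0 -0.3 0" --pt "-7.5 -0.4 33.5 0 -0.3 0" --pt "-7.5 -0.4 33.5 0 -0.3 0"

```text
time: 8.75
tcp_pos: [0.3824, 0.3534, 0.0252]
orientation: [[-0.807, -0.591, -0.001], [-0.591, 0.807, -0.001], [0.002, -0.0, -1.0]]
wrist_force: [-0.1, 0.2, 0.4]
opening: 0.0615
finger_force: 0.0
```

```bash
python3 g.py .3828 .3538 .026 216.2
```

```text
t 8.75 tcp [0.3824 0.3534 0.0252] ang -143.79 F [-0.1  0.2  0.4] open 0.0615 q [-0.37  0.87 -0.66  2.01  0.96  0.61  0.49]
[-0.6, 0.1, -0.8, -0.0, -0.1, 0.0]
```

Good. Closing.

Emit:
jog_arm --pt "-0.5 0 -0.8 0 0 0" --pt "-0.5 0 -0.8 0 0 0" --pt "-0.5 0 -0.8 0 0 0" --pt "-0.5 0 -0.8 0 0 0" --pt "-0.5 0 -0.8 0 0 0" --pt "-0.5 0 -0.8 0 0 0" --gripper 0

```text
time: 9.35
tcp_pos: [0.383, 0.3539, 0.0264]
orientation: [[-0.807, -0.591, -0.001], [-0.591, 0.807, -0.001], [0.001, -0.0, -1.0]]
wrist_force: [-1.0, -1.1, 5.2]
opening: 0.0374
finger_force: 59.5
```

Emit:
jog_arm --pt "3 0 0 0 0 0" --pt "8 0 0 0 0 0" --pt "15 0 0 0 0 0" --pt "23 0 0 0 0 0" --pt "31 0 0 0 0 0" --pt "39 0 0 0 0 0" --pt "47 0 0 0 0 0" --pt "55 0 0 0 0 0" --pt "62 0 0 0 0 0" --pt "67 0 0 0 0 0"

```text
time: 10.35
tcp_pos: [0.3282, 0.3139, 0.0263]
orientation: [[-0.807, -0.591, -0.001], [-0.591, 0.807, -0.001], [0.002, -0.0, -1.0]]
wrist_force: [0.3, 0.1, 4.9]
opening: 0.0378
finger_force: 59.9
```

Emit:
jog_arm --pt "0 0 0 0 0 0" --pt "0 0 0 0 0 0" --pt "0 0 0 0 0 0" --pt "0 0 0 0 0 0"

```text
time: 10.75
tcp_pos: [0.328, 0.3136, 0.0261]
orientation: [[-0.807, -0.591, -0.002], [-0.591, 0.807, -0.002], [0.003, -0.0, -1.0]]
wrist_force: [-2.2, -1.0, 7.7]
opening: 0.0372
finger_force: 60.4
```

```bash
python3 g.py; python3 - <<'E'
from h import *;from bench import bot
f=bot.grab_frame('scene');g=bot.grab_frame('top');pickle.dump(g,open('top3.pkl','wb'))
cv2.imwrite('pics/c3.png',np.hstack([crop(f,235,190,150,130,3.2),crop(g,270,160,94,130,3.2)]))
E
```

```text
t 10.75 tcp [0.328  0.3136 0.0261] ang -143.77 F [-2.2 -1.   7.7] open 0.0372 q [-0.43  0.81 -0.59  2.19  1.07  0.48  0.31]
```

View pics/c3.png

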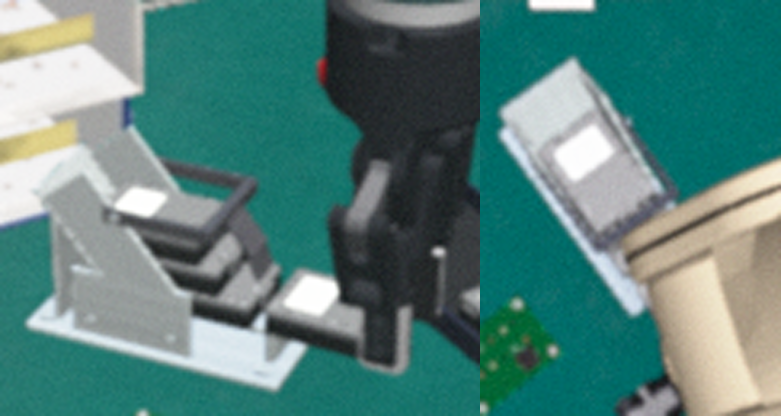

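Box1 is out and level on the tongue, held by its front end (scene crop 340,315). Three boxes remain in the magazine, and box2 is down on the floor (230,300). Next I lift with a slight retreat.

Emit:
jog_arm --pt "2 0 -3 0 0 0" --pt "6 0 -12 0 0 0" --pt "12 0 -30 0 0 0" --pt "20 0 -60 0 0 0" --pt "25 0 -95 0 0 0" --pt "25 0 -120 0 0 0" --pt "25 0 -120 0 0 0" --pt "25 0 -120 0 0 0"

```text
time: 11.65
tcp_pos: [0.3089, 0.2989, 0.1462]
orientation: [[-0.807, -0.59, -0.001], [-0.59, 0.807, -0.002], [0.001, -0.001, -1.0]]
wrist_force: [0.2, 0.5, -1.0]
opening: 0.0379
finger_force: 60.2
```

```bash
python3 g.py .38 .262 .15 90; python3 - <<'E'
from h import *;from bench import bot
f=bot.grab_frame('scene');g=bot.grab_frame('top');pickle.dump(g,open('top4.pkl','wb'));pickle.dump(f,open('scene4.pkl','wb'))
cv2.imwrite('pics/c4.png',np.hstack([crop(f,280,170,150,140,2.9),crop(g,330,160,120,140,2.9)]))
E
```

```text
t 11.65 tcp [0.3089 0.2989 0.1462] ang -143.83 F [ 0.2  0.5 -1. ] open 0.0379 q [-0.24  0.6  -0.86  2.18  0.74  0.69  0.58]
[-35.6, -71.7, -3.7, -0.1, 0.0, 126.2]
```

View pics/c4.png

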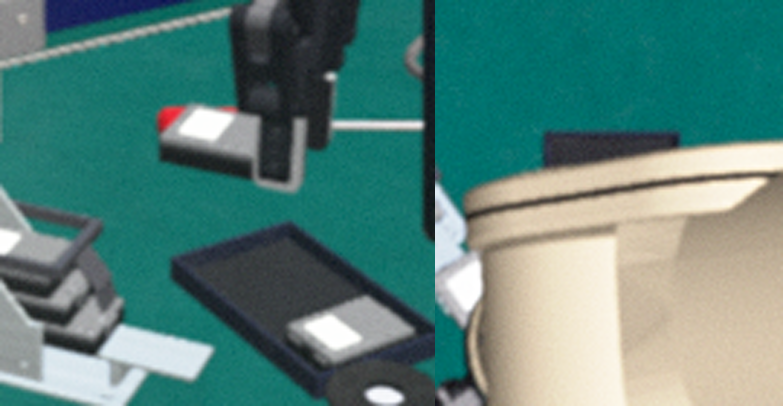

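```bash
python3 - <<'E'
from h import *
t=load('top4');s=load('scene4')
print(cast(t,[[367.6,205],[413.6,205]],.018).round(4))
print(cast(s,[[339.1,260.6],[380.5,246.4]],.018).round(4))
E
```

```text
[[0.4483 0.2746 0.018 ]
 [0.4485 0.1905 0.018 ]]
[[0.4427 0.2752 0.018 ]
 [0.447  0.1878 0.018 ]]
```

```bash
python3 g.py .40 .256 .14 90
```

```text
t 11.75 tcp [0.3084 0.2985 0.1453] ang -143.8 F [-0.5 -0.7 -2.3] open 0.0374 q [-0.24  0.6  -0.86  2.18  0.74  0.69  0.58]
[-48.8, -88.4, 5.2, -0.3, -0.1, 126.2]
```

Emit:
jog_arm --pt "-49 -88.4 3 0 0 126.2" --pt "-49 -88.4 3 0 0 126.2" --pt "-49 -88.4 3 0 0 126.2" --pt "-49 -88.4 3 0 0 126.2" --pt "-49 -88.4 3 0 0 126.2" --pt "-49 -88.4 3 0 0 126.2" --pt "-49 -88.4 3 0 0 126.2" --pt "-49 -88.4 3 0 0 126.2" --pt "-49 -88.4 3 0 0 126.2" --pt "-49 -88.4 3 0 0 126.2"

```text
time: 12.75
tcp_pos: [0.3996, 0.2566, 0.1417]
orientation: [[-0.642, 0.767, -0.004], [0.767, 0.642, -0.003], [0.0, -0.005, -1.0]]
wrist_force: [-1.0, -0.0, -0.6]
opening: 0.0374
finger_force: 60.3
```

```bash
python3 g.py .40 .256 .14 90
```

```text
t 12.75 tcp [0.3996 0.2566 0.1417] ang 129.94 F [-1.  -0.  -0.6] open 0.0374 q [-0.32  0.56 -0.44  2.07  0.41  0.6  -0.35]
[-0.7, -0.1, 1.7, -0.3, 0.1, 39.9]
```

Emit:
jog_arm --pt "0 0 30 0 0 40" --pt "0 0 60 0 0 40" --pt "0 0 85 0 0 40" --pt "0 0 85 0 0 40" --pt "0 0 85 0 0 40" --pt "0 0 85 0 0 40" --pt "0 0 85 0 0 40" --pt "0 0 85 0 0 40" --pt "0 0 85 0 0 40" --pt "0 0 85 0 0 40"

```text
time: 13.75
tcp_pos: [0.4005, 0.2569, 0.058]
orientation: [[-0.005, 1.0, -0.001], [1.0, 0.005, -0.001], [-0.001, -0.001, -1.0]]
wrist_force: [0.9, -0.9, -1.2]
opening: 0.0377
finger_force: 60.4
```

```bash
python3 g.py .40 .256 .03 90 .40 .256 .0095 90;python3 - <<'E'
from h import *;from bench import bot
f=bot.grab_frame('scene')
cv2.imwrite('pics/c5.png',crop(f,290,170,150,140,3.5))
E
```

```text
t 13.75 tcp [0.4005 0.2569 0.058 ] ang 90.28 F [ 0.9 -0.9 -1.2] open 0.0377 q [-0.52  0.69 -0.15  2.13  0.29  0.35 -0.91]
[-0.9, -0.4, 28.0, -0.1, 0.1, 0.3]
[-0.9, -0.4, 48.5, -0.1, 0.1, 0.3]
```

View pics/c5.png

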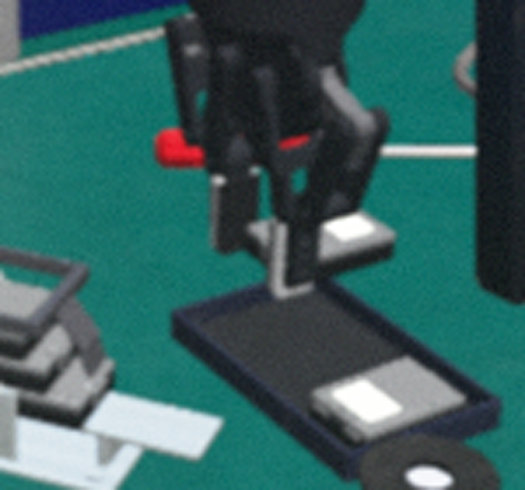

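The box is held level over the empty half. I'll lower it slowly.

Emit:
jog_arm --pt "-1 -0.4 20 0 0 0.3" --pt "-1 -0.4 32 0 0 0.3" --pt "-1 -0.4 40 0 0 0.3" --pt "-1 -0.4 45 0 0 0.3" --pt "-1 -0.4 47.5 0 0 0.3" --pt "-1 -0.4 48.5 0 0 0.3" --pt "-1 -0.4 48.5 0 0 0.3" --pt "-1 -0.4 48.5 0 0 0.3"

```text
time: 14.6
tcp_pos: [0.4001, 0.2561, 0.0097]
orientation: [[0.001, 1.0, -0.001], [1.0, -0.001, -0.001], [-0.001, -0.001, -1.0]]
wrist_force: [-0.0, 0.0, -0.2]
opening: 0.0376
finger_force: 60.4
```

Emit:
jog_arm --pt "0 0 0.7 0 0 0" --pt "0 0 1.2 0 0 0" --pt "0 0 1.2 0 0 0"

```text
time: 14.9
tcp_pos: [0.4, 0.256, 0.0083]
orientation: [[0.001, 1.0, -0.001], [1.0, -0.001, -0.001], [-0.001, -0.001, -1.0]]
wrist_force: [0.2, 0.5, -1.3]
opening: 0.0373
finger_force: 60.4
```

Emit:
jog_arm --pt "0 0 0 0 0 0" --pt "0 0 0 0 0 0" --pt "0 0 0 0 0 0" --pt "0 0 0 0 0 0" --gripper 58

```text
time: 15.3
tcp_pos: [0.3999, 0.256, 0.0083]
orientation: [[0.001, 1.0, -0.001], [1.0, -0.001, -0.001], [-0.001, -0.001, -1.0]]
wrist_force: [0.1, -0.2, -0.7]
opening: 0.0496
finger_force: 0.0
```

Emit:
jog_arm --pt "0 0 -5 0 0 0" --pt "0 0 -20 0 0 0" --pt "0 0 -50 0 0 0" --pt "0 0 -100 0 0 0" --pt "0 0 -150 0 0 0" --pt "0 0 -200 0 0 0" --pt "0 0 -220 0 0 0" --pt "0 0 -220 0 0 0" --pt "0 0 -220 0 0 0"

```text
time: 16.2
tcp_pos: [0.4001, 0.2557, 0.2284]
orientation: [[0.001, 1.0, -0.001], [1.0, -0.001, -0.001], [-0.001, -0.001, -1.0]]
wrist_force: [-0.3, -1.1, -1.0]
opening: 0.0496
finger_force: 0.0
```

```bash
python3 g.py;python3 - <<'E'
from h import *;from bench import bot
f=bot.grab_frame('scene')
cv2.imwrite('pics/c6.png',crop(f,230,190,210,140,3.5))
E
```

```text
t 16.2 tcp [0.4001 0.2557 0.2284] ang 89.94 F [-0.3 -1.1 -1. ] open 0.0496 q [-0.33  0.41 -0.4   1.98  0.22  0.79 -0.87]
```

View pics/c6.png

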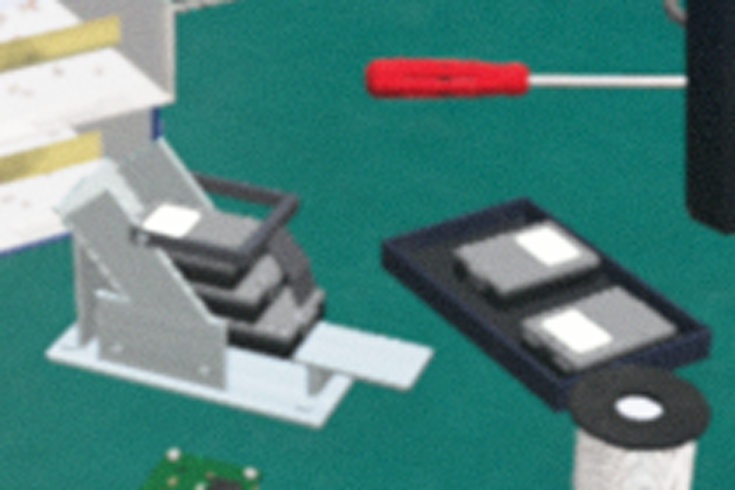

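Box1 lies flat in the far half of the tray (530,258) and the first box in the near half (598,325). Three boxes are seated in the magazine, the bystanders look untouched, and the arm is clear.

```bash
python3 -c "
from bench import bot
print(bot.close_job())"
```

```text
the job is handed in; nothing more can be done
None
```

I handed the job in at about 16 s: the tray was slid about 83 mm towards the robot, and box1 came out level and lies flat in the tray's empty far half. The last picture shows the first box in its half, three boxes seated in the magazine and the arm clear; no verdict was returned.

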